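Gauge the printed block on the lab table

ROBOT

A 6-joint arm with a two-finger parallel gripper is mounted at the origin on the work surface. World frame = base frame: x ahead of the robot, y to its left, z up, the work surface at z = 0. Lengths are in m, angles in rad, forces in N, time in s.
With the tool pointing down it reaches from about 0.275 to 0.875 m from the base axis. Payload 12.5 kg.
Tool frame: the origin (TCP) lies at the very end of the fingers, on their centre line; the grasp point (between the pads) lies 19 mm behind it (grip_depth is the distance from the TCP to the grasp point, in m); z points along the fingers, y is the direction in which the jaws open and shut (so a half turn about z gives the same grasp; the last joint's range is limited). The gripper opens to 85 mm and grips with 20 to 120 N. Pads are 22 mm wide; open, the fingers measure 114 mm over their backs; the gripper's body (76 mm by 85 mm) begins 54 mm behind the grasp point. The pads swing forward as they close: fully open they stand 13 mm farther back than shut.
Start: joints at [1.108, 0.351, 1.652, -0, 1.139, -0.085], TCP at [0.203, 0.511, 0.231] pointing down, gripper open.
Joint ranges: [-2.75, 2.75], [-0.79, 2.1], [0.01, 2.65], [-1.57, 4.71], [0.07, 3.14], [-2.87, 2.87]. Speed limits (rad/s): [2.22, 2.22, 2.79, 3.14, 3.14, 3.14].

INTERFACE

Orientations are given as [roll, pitch, yaw] about the fixed x, y, z axes, in that order (R = Rz(yaw) Ry(pitch) Rx(roll)).
In Python, from workcell import get_obs, get_image, sign_off, outline_of, spot_point, grip_depth gives the robot as it stands. The module is installed in compiled form; this text tells all that it offers.
- The arm moves only by the shell command python3 -m pendant 'ROWS'. ROWS is JSON, a list that holds one entry, the list of rows, each a list of 5 numbers: the closure in counts, from 0 (fully open) to 255 (shut), then the shift along the tool's x, y, z in mm, then the turn about the tool's z in degrees. A call has 1 to 5 rows; each row shifts and turns the commanded pose from where the row before left it, along the tool's axes as they then stand; what a row does not reach is not made up. A row lasts 1/8 s, in which the tool goes at most 62.5 mm and 10.7 degrees, less where a joint would pass 70% of its speed; a pose out of reach is approached as far as the arm can. A call with a gripper value outside its range is refused whole. The fingers move at their own pace and stop on an object; the grip force is fixed at half the most. Time passes only in rows, so rows that do not move let the fingers close. It gives the time, the measured TCP pose, the force and the opening at its end, in the units of the state.
- get_obs(): the state, without advancing time (a new reading comes with each control period).
- get_image(name): name is "scene" or "top" or "wrist"; returns a dict with "color" (400x640x3 uint8, red, green, blue), "intrinsics" (3x3 intrinsics, pixels), "world_from_camera" (4x4, takes a point from camera to world coordinates). Camera axes: x right, y down, z forward; pixel columns grow to the right and rows downward; lengths in m; the calibration is good to about 2 mm. The wrist camera is an equidistant fisheye: a pixel r from the principal point sees the ray r / f radians off the axis. A picture is of the moment at which its call begins. There is no depth.
- sign_off(): hands the job in, once; it reports no verdict.
Trained networks look in a picture, given as the dict that the camera call returned (one of the last four; its "shot" number tells which), for a name from the list of things; names that differ only in an ending like _2 or _b are one class to them, and where a whole thing is asked for, a point or a joint stands for the part that bears it (a point fixed in the world has none). Each returns a list of dicts, best first, with "conf" (0 to 1); they miss things now and then, are a little off and sometimes report something else, mostly with a low value. They report only what shows in the picture. A call takes as long as a camera call. They do not tell look-alikes from the thing itself.
- outline_of(name, picture): "mask" (400x640 bool, what is visible of it).
- spot_point(name, picture): "centre" ([x, y, z] in m, in world coordinates, good to about 4 mm: a listed point, or the origin of a listed thing).
The state is a dict: "time": time; "joint_pos": joint angles; "joint_vel": joint speeds; "effort": joint torques, N m; "ee_pos": TCP position; "ee_rot": TCP orientation; "contact_force": force on the tool from outside, world axes, zero at the start; "moment": the same for the moment, N m; "finger_gap": finger opening in m.
Only numpy, scipy, OpenCV 4.12 (cv2) and the standard library are available. Lean on these libraries where they do the work, as an engineer would, in place of code of your own. Each camera call takes 0.05 s, during which the arm holds its last target.

TASK

Check the height of the orange printed block with the blue bridge gauge: pick the gauge up by its black grip, lift it over, and lower it gently astride the block, legs along the block's two long sides, so that its sprung foot rests on the middle of the block's top and both legs stand on the table. Leave it standing there by itself, and do not shove the block out of its place.

Things in the scene. Friction and masses are not known exactly. Their poses are not given: they have to be found in the camera images.
- gauge_grip (a point): Centre of the loose, upright bridge gauge's grip, on its axis, 100 mm above its soles (table). Black grip 30 x 30 mm, from 70 to 125 mm up, on a blue crossbar (58 to 70 mm up) with two blue legs, 60 mm along x, 12 mm along y, 76 mm clear gap along y (100 mm over all), open below the bar. x, y square to the grip's faces, y leg to leg, z up; a half turn changes nothing. 0.36 to 0.56 kg.
- gauge_foot (a joint): Slide of the gauge's sprung foot, a brass disc 22 mm across on the axis below the crossbar: height of its underside above the soles in m, 0 (flush with the soles: in the air or on bare table) to 0.048. A light spring (0.8 N at 0, plus 0.02 N per mm), weaker than the gauge's weight, pushes it down. A red pointer on the grip's white scales rises with it.
- block_top (a point): Centre of the top of the orange printed block, loose on the table: 60 mm (x) by 40 mm (y), 32 mm tall, so this point is 32 mm above the table; 0.15 kg; x along its long side, z up. The only orange thing. Other parts up to 40 mm tall (grey profile off-cut, dark steel hex rod, flat steel strip) lie around it, centres at least 120 mm away.
Things that resemble listed ones, but are neither listed nor needed, are in the scene too. Several things look just like the part that bears gauge_grip: the one meant starts farthest to the robot's right. There is more than one size of the part that bears block_top; the job needs the larger.

How it is judged:
On the way:
1. the gauge is lifted clear, its soles more than 40 mm above the table (height (world z) of gauge_grip above 0.14 m), for 0.1 s.
At the end, for the whole second after the job is handed in: The gauge stands released and at rest, upright within 5 degrees, both legs on the table, its axis within 20 mm of the middle of the orange block's top, legs within 20 degrees of parallel to its long sides; the block lies flat and the foot, resting on it, reads 32 mm within 3 mm (value of joint gauge_foot between 0.029 and 0.035 m and horizontal distance between gauge_grip and block_top below 0.02 m and angle between the x axis of gauge_grip and the x axis of block_top, either way round below 0.35 rad and height (world z) of gauge_grip below 0.104 m and angle between each of gauge_grip, block_top's own z axis and vertical below 0.09 rad and height (world z) of block_top below 0.036 m and linear speed of gauge below 0.02 m/s); the robot touches nothing.
It fails at once if the orange block is shoved more than 25 mm from where it lay (distance of block_top from where it was at the start of the episode above 0.025 m).
It fails at once if the gauge is dropped or slammed down: faster than 0.4 m/s with its soles less than 20 mm above the table (height (world z) of gauge_grip below 0.12 m and linear speed of gauge above 0.4 m/s).
It also fails if it takes over 40 s, if anything falls off the work surface, if the arm or the gripper's body presses on something with over 40 N, if the wrist force passes 120 N, or if a joint passes its speed limit or range.

## Working session

There is one attempt and no reset: what is moved stays moved. The work goes in short steps, Python scripts to look and compute and a shell command to move; the robot and the scene stay as the last step left them, time stands still between calls to the robot, and variables do not carry over. Pictures are saved under pics/ and viewed, and the job is handed in when it is done.

```bash
mkdir -p pics; cat > h.py <<'E'
from workcell import *
import numpy as np, cv2
def save(p,n): cv2.imwrite('pics/'+n+'.png',cv2.cvtColor(p['color'],cv2.COLOR_RGB2BGR))
def ray(p,u,v,z):
    K=np.array(p['intrinsics']);T=np.array(p['world_from_camera'])
    d=T[:3,:3]@np.array([(u-K[0,2])/K[0,0],(v-K[1,2])/K[1,1],1]);o=T[:3,3]
    return o+d*(z-o[2])/d[2]
def proj(p,X):
    K=np.array(p['intrinsics']);T=np.array(p['world_from_camera'])
    c=T[:3,:3].T@(np.array(X)-T[:3,3]);q=K@c;return q[:2]/q[2]
E
python3 - <<'E'
from h import *
np.set_printoptions(precision=3,suppress=True)
print(get_obs())
for n in ['scene','top']:
    p=get_image(n); save(p,n+'0'); print(n,np.array(p['world_from_camera'])[:3,3])
    for t in ['gauge_grip','block_top']:
        for r in spot_point(t,p): print(t,r['conf'],np.array(r['centre']),proj(p,r['centre']))
E
```

```text
{'time': 0.0, 'joint_pos': array([ 1.108,  0.351,  1.652, -0.   ,  1.139, -0.085]), 'joint_vel': array([-0.003,  0.   ,  0.   , -0.001, -0.   , -0.001]), 'effort': array([  0.001, -50.61 , -29.141,  -0.   ,   0.004,  -0.   ]), 'ee_pos': array([0.203, 0.511, 0.231]), 'ee_rot': array([-3.14 , -0.   ,  2.764]), 'contact_force': array([-0.752,  0.431,  0.114]), 'moment': array([-0.029, -0.033, -0.036]), 'finger_gap': 0.08543362049617963}
scene [1.043 0.488 0.577]
gauge_grip 0.89 [ 0.53  -0.308  0.097] [203.957 167.634]
gauge_grip 0.74 [ 0.282 -0.199  0.097] [303.228 147.133]
gauge_grip 0.71 [ 0.424 -0.204  0.102] [264.075 163.29 ]
top [ 0.325 -0.017  0.973]
gauge_grip 0.9 [ 0.529 -0.31   0.098] [492.855 155.436]
gauge_grip 0.83 [ 0.425 -0.204  0.098] [438.964 211.348]
gauge_grip 0.66 [ 0.277 -0.198  0.098] [440.338 292.559]
block_top 0.89 [0.455 0.29  0.027] [189.038 206.372]
block_top 0.7 [0.361 0.304 0.018] [182.507 252.149]
```

View pics/top0.png

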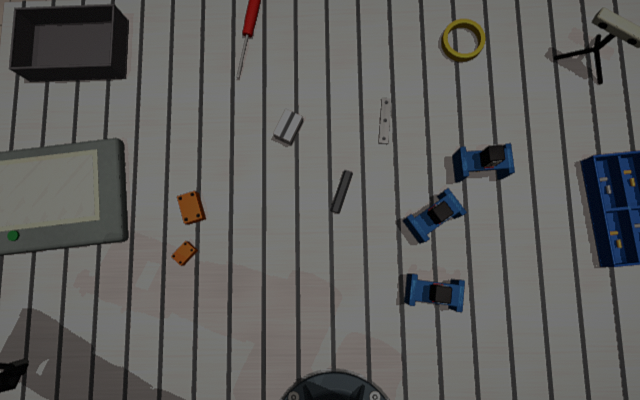

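View pics/scene0.png

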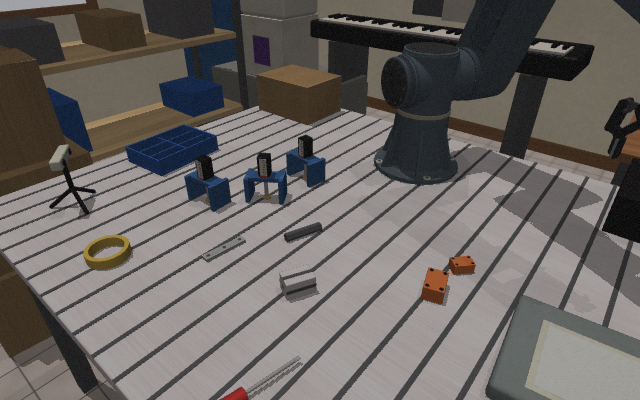

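The top view shows the target gauge, the rightmost, at about (492,155) and the larger orange block at (190,207). The smaller block is at (184,253). I'll fit box models to the masks to get the yaws.

```bash
cat >> h.py <<'E'
from scipy.optimize import minimize
def box(x0,x1,y0,y1,z0,z1): return np.array([[x,y,z] for x in(x0,x1) for y in(y0,y1) for z in(z0,z1)])
G=[box(-.03,.03,.038,.05,0,.07),box(-.03,.03,-.05,-.038,0,.07),box(-.03,.03,-.05,.05,.058,.07),box(-.015,.015,-.015,.015,.07,.125)]
B=[box(-.03,.03,-.02,.02,0,.032)]
S=4
def sil(p,M,x,y,a):
    im=np.zeros((400*S,640*S),np.uint8);c,s=np.cos(a),np.sin(a)
    for b in M:
        w=b@np.array([[c,s,0],[-s,c,0],[0,0,1]])+[x,y,0]
        q=np.array([proj(p,k) for k in w])
        cv2.fillConvexPoly(im,cv2.convexHull(((q+.5)*S).astype(np.int32)),1)
    return cv2.resize(im.astype(np.float32),(640,400),interpolation=cv2.INTER_AREA)
def fit(ps,ms,M,x,y):
    def cost(v): 
        t=0
        for p,m in zip(ps,ms):
            r=sil(p,M,v[0],v[1],v[2]/10); t+=1-np.minimum(r,m).sum()/np.maximum(r,m).sum()
        return t
    best=None
    for a in np.arange(0,np.pi,np.pi/12):
        r=minimize(cost,[x,y,a*10],method='Nelder-Mead',options=dict(initial_simplex=[[x,y,a*10],[x+.008,y,a*10],[x,y+.008,a*10],[x,y,a*10+1.5]],maxiter=80))
        if best is None or r.fun<best.fun: best=r
    return best.x*[1,1,.1],best.fun
def near(t,p,X):
    u=proj(p,X);o=outline_of(t,p);b=None
    for r in o:
        m=r['mask']; ys,xs=np.nonzero(m)
        if len(xs)==0: continue
        d=np.hypot(xs.mean()-u[0],ys.mean()-u[1])
        if b is None or d<b[0]: b=(d,m.astype(np.float32),r['conf'])
    return b
E
cat > m.py <<'E'
from h import *
np.set_printoptions(precision=4,suppress=True)
ps=[get_image('scene'),get_image('top')]
for t,M,X in [('gauge_grip',G,(.529,-.31,.06)),('block_top',B,(.455,.29,.02))]:
    ms=[near(t,p,X) for p in ps]
    print(t,[(m[0],m[1].sum(),m[2]) if m else None for m in ms])
    for ids in ([0],[1],[0,1]):
        if all(ms[i] is not None and ms[i][0]<20 for i in ids): print(ids,fit([ps[i] for i in ids],[ms[i][1] for i in ids],M,*X[:2]))
E
python3 m.py
```

```text
gauge_grip [(np.float64(3.851102139022382), np.float32(1498.0), 0.7), (np.float64(3.194737302284038), np.float32(1579.0), 0.78)]
[0] (array([ 0.53  , -0.3087,  0.0135]), np.float64(0.08513456583023071))
[1] (array([ 0.5287, -0.3074,  3.2088]), np.float64(0.20795059204101562))
[0, 1] (array([ 0.5298, -0.3088,  0.0227]), np.float64(0.2987171411514282))
block_top [(np.float64(1.8311799191417997), np.float32(697.0), 0.6), (np.float64(0.4450486530865464), np.float32(688.0), 0.88)]
[0] (array([0.4546, 0.2895, 0.3126]), np.float64(0.08324402570724487))
[1] (array([0.455 , 0.2897, 0.275 ]), np.float64(0.07206130027770996))
[0, 1] (array([0.4548, 0.2896, 0.3151]), np.float64(0.16060298681259155))
```

```bash
python3 - <<'E'
from h import *
p=get_image('top'); c=p['color'].copy()
m=near('gauge_grip',p,(.529,-.31,.06))[1]
big=cv2.resize(cv2.convertScaleAbs(c[120:200,430:540],alpha=2.2),None,fx=7,fy=7,interpolation=cv2.INTER_CUBIC)
for M,v,col in((m,None,(0,255,0)),(sil(p,G,.53,-.309,.0135),0,(255,0,0)),(sil(p,G,.529,-.3075,.067),0,(255,255,0))):
    k=cv2.resize(M[120:200,430:540],None,fx=7,fy=7)>.5
    cs,_=cv2.findContours(k.astype(np.uint8),cv2.RETR_EXTERNAL,cv2.CHAIN_APPROX_NONE);cv2.drawContours(big,cs,-1,col,1)
save({'color':big},'ov')
E
```

```text
(no output)
```

View pics/ov.png

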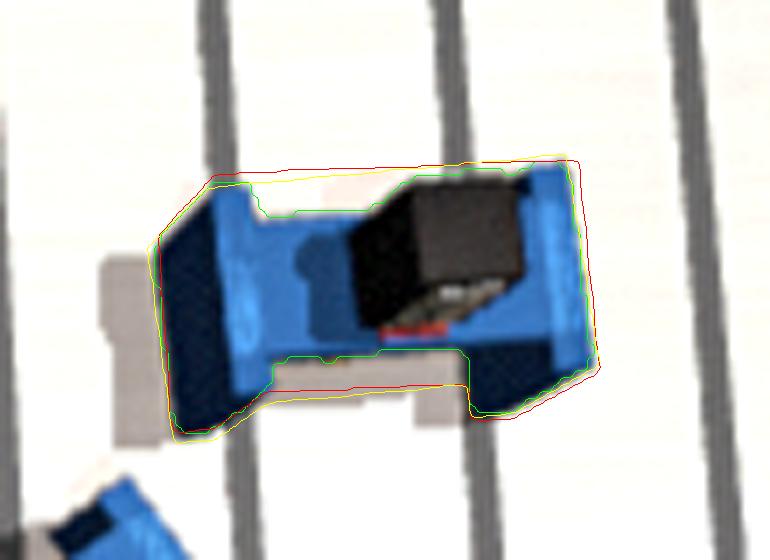

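```bash
python3 -m pendant '[[[0,0,0,0,10],[0,0,0,0,10],[0,0,0,0,10],[0,0,0,0,10],[0,0,0,0,10]]]'; python3 -m pendant '[[[0,0,0,0,10],[0,0,0,0,5],[0,0,0,0,0]]]'
```

```text
time: 1.32
ee_pos: [0.2028, 0.5112, 0.2313]
ee_rot: [-3.142, -0.0, 1.885]
contact_force: [0.4, 0.1, 0.2]
finger_gap: 0.0854
time: 1.7
ee_pos: [0.2029, 0.5112, 0.2313]
ee_rot: [3.142, 0.0, 1.63]
contact_force: [-0.2, 0.5, 0.2]
finger_gap: 0.0853
```

```bash
sed -i 's/box(-.03,.03,-.05,.05,.058,.07)/box(-.018,.018,-.05,.05,.058,.07)/' h.py; python3 m.py | head -4
python3 -m pendant '[[[0,-50,16,0,0],[0,-50,16,0,0],[0,-50,16,0,0],[0,-50,16,0,0],[0,-50,16,0,0]]]'
python3 -m pendant '[[[0,-50,16,0,0],[0,-50,16,0,0],[0,-50,16,0,0],[0,-50,16,0,0],[0,-50,16,0,0]]]'
python3 -m pendant '[[[0,-50,16,0,0],[0,-50,16,0,0],[0,-50,16,0,0],[0,-50,16,0,0],[0,0,0,0,0]]]'
```

```text
gauge_grip [(np.float64(3.6554939867174947), np.float32(1400.0), 0.95), (np.float64(2.7662584138056867), np.float32(1577.0), 0.6)]
[0] (array([ 0.5263, -0.3133, -0.0094]), np.float64(0.09117299318313599))
[1] (array([ 0.5295, -0.3076,  0.0329]), np.float64(0.0965728759765625))
[0, 1] (array([ 0.5292, -0.3095,  3.1495]), np.float64(0.20245057344436646))
time: 2.62
ee_pos: [0.2977, 0.2648, 0.2315]
ee_rot: [3.141, -0.0, 1.63]
contact_force: [0.5, 0.7, -0.3]
finger_gap: 0.0851
time: 3.25
ee_pos: [0.3923, 0.0197, 0.2316]
ee_rot: [3.141, 0.0, 1.63]
contact_force: [0.4, 0.2, 0.1]
finger_gap: 0.0855
time: 3.88
ee_pos: [0.4681, -0.1771, 0.231]
ee_rot: [3.141, 0.0, 1.627]
contact_force: [-1.5, 0.0, -0.3]
finger_gap: 0.0853
```

```bash
python3 -m pendant '[[[0,-45,18,0,0],[0,-45,18,0,0],[0,-45,18,0,0],[0,0,0,0,2],[0,0,0,0,0]]]'
python3 - <<'E'
from h import *
p=get_image('wrist'); save(p,'w1')
for r in spot_point('gauge_grip',p): print(r['conf'],np.array(r['centre']))
E
```

```text
time: 4.5
ee_pos: [0.5289, -0.3051, 0.2311]
ee_rot: [-3.141, -0.001, 1.595]
contact_force: [0.6, 1.4, 0.2]
finger_gap: 0.0851
0.89 [ 0.5314 -0.3094  0.1011]
0.87 [ 0.4244 -0.2031  0.1025]
0.81 [ 0.2834 -0.1981  0.1008]
```

View pics/w1.png

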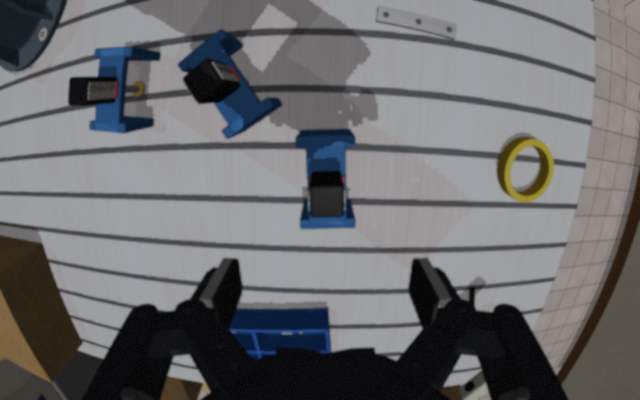

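The wrist view shows the gauge centred at about (327,190), between the fingers and aligned with them. I'll descend now.

```bash
python3 -m pendant '[[[0,-4,1,25,0],[0,0,0,50,0],[0,0,0,30,0],[0,0,0,25,0],[0,0,0,18,0]]]'
python3 -m pendant '[[[0,0,0,0,0]]]'
```

```text
time: 5.22
ee_pos: [0.5301, -0.3091, 0.0826]
ee_rot: [-3.141, -0.0, 1.596]
contact_force: [-0.3, -0.3, 0.4]
finger_gap: 0.0854
time: 5.35
ee_pos: [0.5299, -0.3093, 0.0826]
ee_rot: [-3.14, -0.001, 1.595]
contact_force: [0.3, -0.5, -0.0]
finger_gap: 0.0855
```

```bash
python3 - <<'E'
from h import *
p=get_image('wrist'); save(p,'w2')
p=get_image('scene'); save({'color':cv2.resize(p['color'][80:260,100:400],None,fx=2.5,fy=2.5)},'s2')
E
```

```text
(no output)
```

View pics/w2.png

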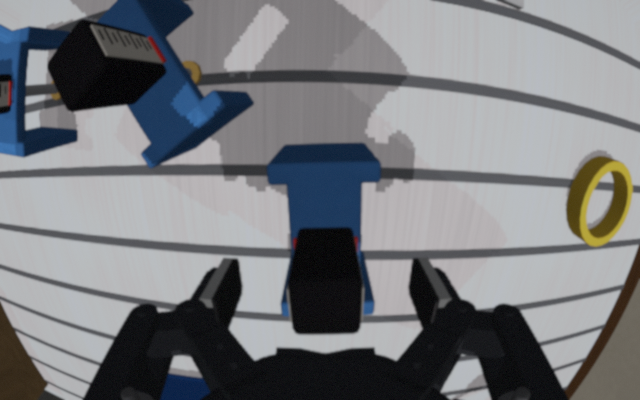

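View pics/s2.png

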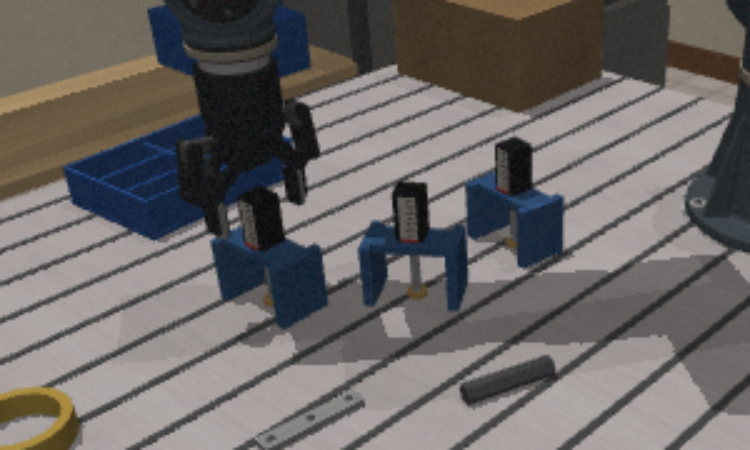

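The wrist view has the grip at columns 290–360, between pads at 240 and 412. The red pointers and scales are on the ±x faces, where my pads would press as the pointer rises. I'll turn 90° and grip the plain y faces instead.

```bash
python3 -m pendant '[[[0,0,0,0,10],[0,0,0,0,10],[0,0,0,0,10],[0,0,0,0,10],[0,0,0,0,10]]]'; python3 -m pendant '[[[0,0,0,0,10],[0,0,0,0,10],[0,0,0,0,10],[0,0,0,0,10],[0,0,0,0,0]]]'
python3 - <<'E'
from h import *
p=get_image('wrist'); save(p,'w3')
E
```

```text
time: 6.08
ee_pos: [0.5309, -0.3104, 0.0847]
ee_rot: [3.14, -0.001, 0.716]
contact_force: [-0.2, -0.4, 0.1]
finger_gap: 0.0856
time: 6.7
ee_pos: [0.5308, -0.3103, 0.0845]
ee_rot: [3.141, -0.001, 0.025]
contact_force: [-0.1, 0.0, 0.2]
finger_gap: 0.0853
```

View pics/w3.png

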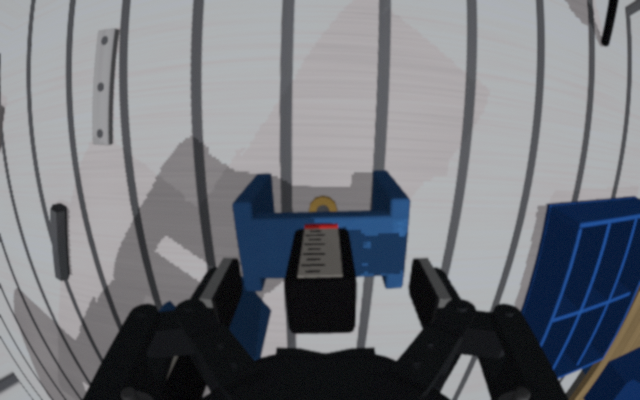

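The grip sits between the pads (columns 287–355) with the scale facing the camera, so the pads meet the plain faces. Next I close and lift.

```bash
python3 -m pendant '[[[255,0,0,0,0],[255,0,0,0,0],[255,0,0,0,0],[255,0,0,0,0],[255,0,0,0,0]]]'; python3 -m pendant '[[[255,0,0,0,0],[255,0,0,0,0],[255,0,0,-10,0],[255,0,0,-20,0],[255,0,0,-20,0]]]'
```

```text
time: 7.38
ee_pos: [0.5304, -0.31, 0.0833]
ee_rot: [3.142, -0.0, 0.024]
contact_force: [0.2, 1.9, 0.4]
finger_gap: 0.0295
time: 8.0
ee_pos: [0.5304, -0.3102, 0.135]
ee_rot: [3.141, -0.0, 0.024]
contact_force: [-0.0, -0.2, -4.4]
finger_gap: 0.0296
```

```bash
python3 -m pendant '[[[255,0,0,-30,0],[255,0,0,-30,0],[255,0,0,-30,0],[255,0,-20,0,0],[255,-5,-40,0,0]]]'; python3 -m pendant '[[[255,-5,-50,0,0],[255,-5,-50,0,0],[255,-5,-50,0,0],[255,-5,-50,0,0],[255,-5,-50,0,0]]]'
python3 -m pendant '[[[255,-5,-50,0,0],[255,-5,-50,0,0],[255,-5,-50,0,-5],[255,0,0,0,-6],[255,0,0,0,-5]]]'
python3 -m pendant '[[[255,0,0,0,0]]]'
```

```text
time: 8.62
ee_pos: [0.5234, -0.2492, 0.2229]
ee_rot: [-3.141, 0.0, 0.022]
contact_force: [0.0, 0.7, -5.3]
finger_gap: 0.0298
time: 9.25
ee_pos: [0.4915, 0.0015, 0.2227]
ee_rot: [-3.141, 0.001, 0.024]
contact_force: [0.3, 0.3, -3.9]
finger_gap: 0.0294
time: 9.88
ee_pos: [0.4729, 0.1499, 0.2226]
ee_rot: [-3.141, 0.002, 0.308]
contact_force: [-0.3, -0.5, -3.8]
finger_gap: 0.0293
time: 10.0
ee_pos: [0.4733, 0.1492, 0.2227]
ee_rot: [-3.141, 0.001, 0.303]
contact_force: [-0.0, -0.6, -4.7]
finger_gap: 0.0293
```

```bash
python3 -m pendant '[[[255,8,-46,0,0],[255,8,-47,0,0],[255,8,-46,0,0],[255,0,0,0,0],[255,0,0,0,0]]]'
cat > m2.py <<'E'
from h import *
np.set_printoptions(precision=4,suppress=True)
o=get_obs();print(o['ee_pos'],o['ee_rot'])
ps=[get_image('scene'),get_image('top'),get_image('wrist')]
h=o['ee_pos'][2]-.0833
G=[b+[0,0,h] for b in G]
e=o['ee_pos']
for p,n in zip(ps,'stw'):
  save(p,n+'4')
  for t in ('gauge_grip','block_top'):
    for r in spot_point(t,p): print(n,t,r['conf'],np.array(r['centre']))
p=ps[0]
m=near('gauge_grip',p,(e[0],e[1],h+.06)); print('g',m[0],m[2],fit([p],[m[1]],G,e[0],e[1]))
m=near('block_top',p,(.455,.29,.02)); print('b',m[0],m[2],fit([p],[m[1]],B,.455,.29))
E
python3 m2.py
```

```text
time: 10.62
ee_pos: [0.4554, 0.2882, 0.2229]
ee_rot: [3.141, 0.001, 0.302]
contact_force: [-0.5, -0.7, -3.5]
finger_gap: 0.0293
[0.4554 0.2882 0.2229] [3.1412 0.001  0.302 ]
s gauge_grip 0.97 [ 0.2791 -0.195   0.0959]
s gauge_grip 0.67 [ 0.4271 -0.207   0.1011]
s gauge_grip 0.65 [0.4574 0.2867 0.2357]
s block_top 0.94 [0.3626 0.2993 0.0208]
s block_top 0.61 [0.4523 0.2924 0.0288]
t gauge_grip 0.8 [ 0.2748 -0.197   0.0987]
t gauge_grip 0.76 [0.456  0.2881 0.2398]
t gauge_grip 0.76 [ 0.4238 -0.2029  0.0973]
t block_top 0.9 [0.3665 0.304  0.0209]
t block_top 0.77 [0.4535 0.2893 0.0256]
w gauge_grip 0.88 [0.454  0.2855 0.2412]
w gauge_grip 0.69 [ 0.4225 -0.2053  0.1029]
w gauge_grip 0.63 [ 0.2794 -0.195   0.0997]
g 1.2959111091336943 0.62 (array([0.4543, 0.2887, 3.4574]), np.float64(0.1273348331451416))
b 1.6045578974582886 0.63 (array([0.4537, 0.2896, 3.4333]), np.float64(0.04454636573791504))
```

View pics/s4.png

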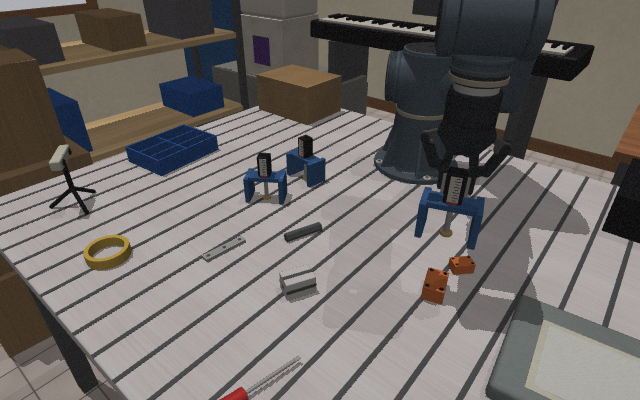

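View pics/w4.png

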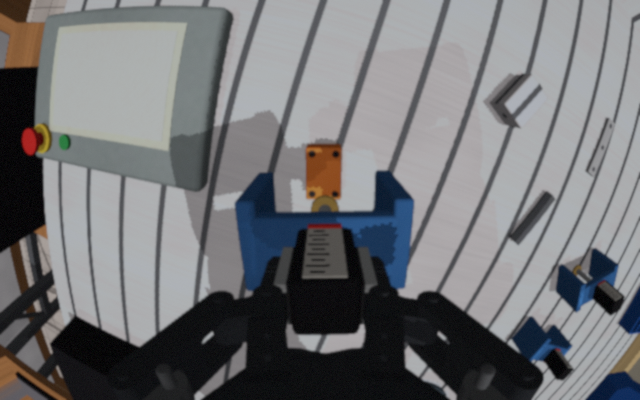

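The wrist view shows the orange block at (323,172), square to the held gauge and centred between its legs (columns 245–405). The fits agree to about 2 mm and 0.02 rad. I'll lower it.

```bash
python3 -m pendant '[[[255,0,-2,20,0],[255,0,0,25,0],[255,0,0,25,0],[255,0,0,20,0],[255,0,0,10,0]]]'
python3 -m pendant '[[[255,0,0,0,0]]]'
python3 - <<'E'
from h import *
p=get_image('scene'); save({'color':cv2.resize(p['color'][180:320,360:540],None,fx=4,fy=4)},'s5')
p=get_image('wrist'); save(p,'w5')
E
```

```text
time: 11.8
ee_pos: [0.455, 0.2903, 0.1224]
ee_rot: [3.141, 0.001, 0.303]
contact_force: [0.4, 0.1, -2.8]
finger_gap: 0.0294
time: 11.92
ee_pos: [0.4552, 0.2904, 0.1231]
ee_rot: [3.141, 0.001, 0.303]
contact_force: [0.3, -0.4, -3.6]
finger_gap: 0.0293
```

View pics/s5.png

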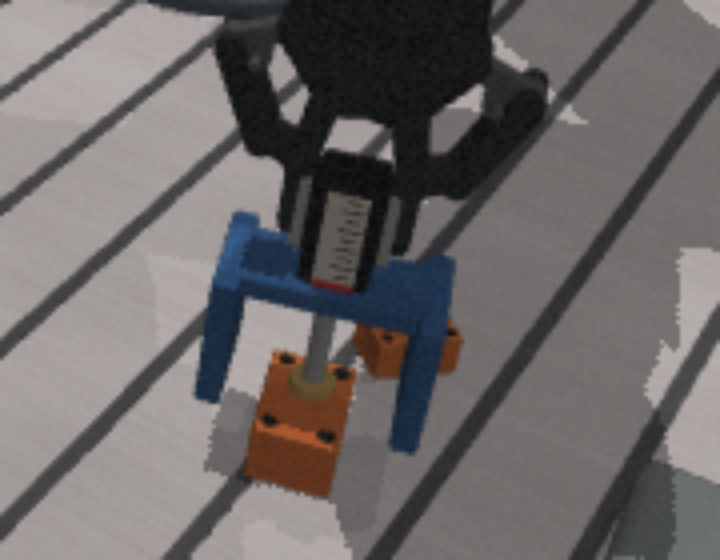

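View pics/w5.png

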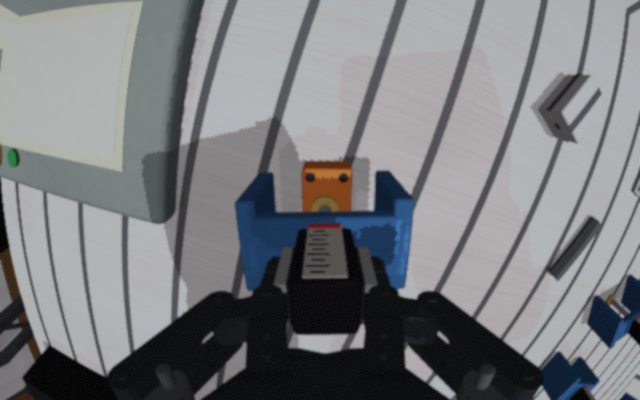

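The brass foot is over the block's middle and the legs straddle it with even clearance. I'll continue down gently.

```bash
python3 -m pendant '[[[255,0,0,10,0],[255,0,0,10,0],[255,0,0,8,0],[255,0,0,6,0],[255,0,0,2,0]]]'
python3 -m pendant '[[[255,0,0,1,0],[255,0,0,1,0],[255,0,0,0,0]]]'
```

```text
time: 12.65
ee_pos: [0.4552, 0.2904, 0.0868]
ee_rot: [3.141, 0.001, 0.303]
contact_force: [-0.3, -0.0, -2.7]
finger_gap: 0.0293
time: 13.02
ee_pos: [0.4553, 0.2905, 0.0854]
ee_rot: [3.142, -0.0, 0.303]
contact_force: [-0.7, 0.2, -2.4]
finger_gap: 0.0298
```

```bash
python3 -m pendant '[[[255,0,0,1,0],[255,0,0,1,0],[255,0,0,0,0]]]'
python3 -m pendant '[[[255,0,0,0.5,0],[255,0,0,0,0]]]'
```

```text
time: 13.4
ee_pos: [0.4554, 0.2905, 0.0833]
ee_rot: [-3.142, -0.0, 0.303]
contact_force: [-0.2, 0.5, -0.8]
finger_gap: 0.0294
time: 13.65
ee_pos: [0.4555, 0.2907, 0.0833]
ee_rot: [-3.141, -0.001, 0.303]
contact_force: [-2.8, 0.6, 4.5]
finger_gap: 0.0294
```

Upward force shows the legs are on the table. Now I release and go straight up.

```bash
python3 -m pendant '[[[180,0,0,0,0],[120,0,0,0,0],[60,0,0,0,0],[0,0,0,0,0],[0,0,0,0,0]]]'
python3 -m pendant '[[[0,0,0,0,0],[0,0,0,0,0],[0,0,0,-15,0],[0,0,0,-30,0],[0,0,0,-50,0]]]'
python3 -m pendant '[[[0,0,0,-50,0],[0,0,0,-20,0],[0,0,0,0,0]]]'
cat > m3.py <<'E'
from h import *
np.set_printoptions(precision=4,suppress=True)
ps=[get_image('scene'),get_image('top'),get_image('wrist')]
for p,n in zip(ps,'stw'):
  for t in ('gauge_grip','block_top'):
    for r in spot_point(t,p): print(n,t,r['conf'],np.array(r['centre']))
p=ps[0]
save({'color':cv2.resize(p['color'][180:320,360:540],None,fx=4,fy=4)},'s6');save(ps[2],'w6')
m=near('gauge_grip',p,(.455,.29,.06)); print('g',m[0],m[2],fit([p],[m[1]],G,.455,.29))
E
python3 m3.py
```

```text
time: 14.28
ee_pos: [0.4553, 0.2905, 0.0828]
ee_rot: [3.142, -0.0, 0.303]
contact_force: [-0.2, 0.1, 0.2]
finger_gap: 0.0853
time: 14.9
ee_pos: [0.4547, 0.2902, 0.1788]
ee_rot: [3.141, 0.002, 0.303]
contact_force: [-0.0, 0.6, 0.4]
finger_gap: 0.085
time: 15.28
ee_pos: [0.4558, 0.2908, 0.2499]
ee_rot: [-3.141, -0.004, 0.303]
contact_force: [0.2, 0.4, -0.2]
finger_gap: 0.0851
s gauge_grip 0.8 [ 0.4242 -0.2047  0.0983]
s gauge_grip 0.72 [0.4558 0.2896 0.098 ]
s block_top 0.93 [0.4536 0.2885 0.0322]
s block_top 0.62 [0.363  0.3008 0.0205]
t gauge_grip 0.89 [ 0.4271 -0.2044  0.1   ]
t gauge_grip 0.86 [ 0.2763 -0.1982  0.0977]
t gauge_grip 0.67 [0.4559 0.289  0.0989]
t block_top 0.7 [0.3608 0.3062 0.0208]
t block_top 0.62 [0.4561 0.2917 0.0299]
w gauge_grip 0.8 [0.4575 0.29   0.1013]
w gauge_grip 0.67 [ 0.2764 -0.1998  0.1022]
w gauge_grip 0.64 [ 0.4216 -0.204   0.1043]
w block_top 0.76 [0.4521 0.2863 0.0277]
w block_top 0.73 [0.3599 0.3015 0.0261]
g 1.8403968939388187 0.59 (array([0.4552, 0.2916, 3.4637]), np.float64(0.08978348970413208))
```

View pics/s6.png

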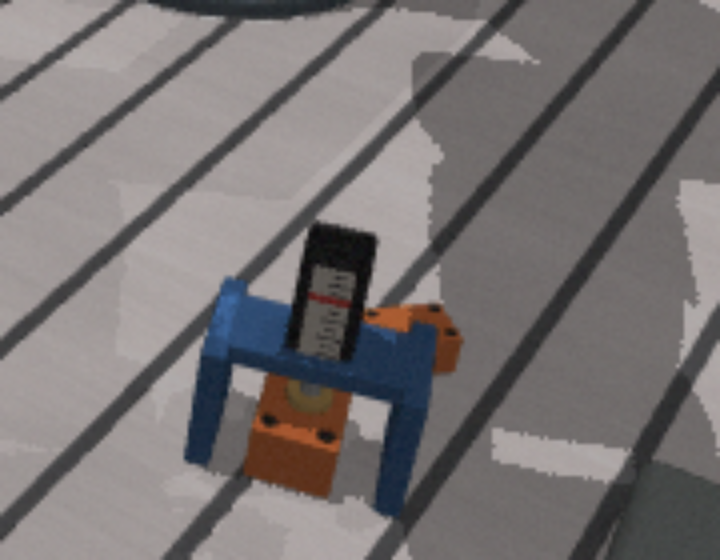

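View pics/w6.png

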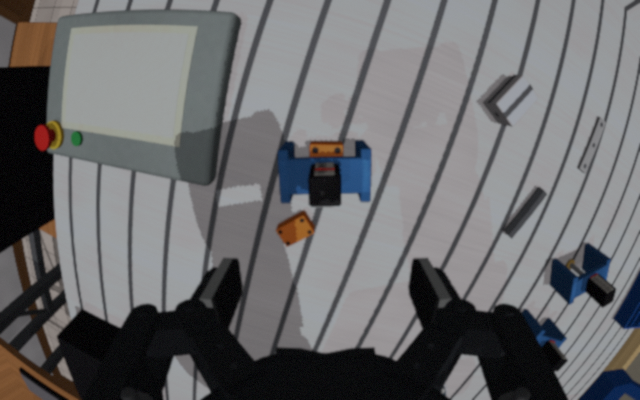

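The gauge stands upright astride the block with its foot on the middle of the top and the red pointer raised to about mid-scale. The gripper is clear, so I'm handing in.

```bash
python3 -c "from workcell import *; print(sign_off())"
```

```text
the job is handed in; nothing more can be done
None
```

The bridge gauge is standing by itself astride the larger orange block, and I handed the job in at about 15.5 s. I gripped it by its plain y faces so the pads stayed clear of the pointer scales. I then lifted it about 140 mm, carried it over, lowered it gently and let go once the legs met the table.

- **Position:** the last silhouette fit puts the gauge axis at (0.455, 0.292). The block measured about (0.454, 0.290), so they are a few mm apart.
- **Angle:** the gauge yaw is about 0.32 rad. The block fits before lowering gave about 0.28–0.32 rad.
- **Block:** its position agrees with the first measurement within network noise, a few mm.
- **Height:** the grip centre reads about 98–101 mm up, which fits both legs on the table. The pointer has risen to mid-scale, as expected for a 32 mm block, but I could not read the joint value directly.
- **Disagreement:** the wrist camera placed the block up to 6 mm from the gauge axis, while the scene and top cameras said under 3 mm. All are inside the 20 mm limit.

No check failed. The gripper was about 150 mm above the gauge grip and touching nothing when I signed off.

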